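# Lean the arched mirror against the shelf's back wall

## Robot

A 7-joint arm with a two-finger parallel gripper is mounted at the origin on the work surface. World frame = base frame: x ahead of the robot, y to its left, z up, the work surface at z = 0. Lengths are in m, angles in rad, forces in N, time in s.
With the tool pointing down it reaches from about 0.4 to 0.85 m from the base axis. Payload 4.5 kg.
Tool frame: the origin (TCP) lies midway between the tips of the shut fingers; the grasp point (between the pads) lies 19 mm behind it; z points along the fingers, y is the direction in which the jaws open and shut (so a half turn about z gives the same grasp; the last joint's range is limited). The gripper opens to 88 mm and grips with 3 to 60 N. Pads are 18 mm wide; open, the fingers measure 123 mm over their backs; the gripper's body (75 mm by 187 mm) begins 45 mm behind the grasp point.
Start: joints at [1.27, 0.689, -0.195, 1.565, 0.157, 0.902, -0.215], TCP at [0.205, -0.59, 0.239] pointing down, gripper open.
Joint ranges: [-3.01, 3.01], [-0.46, 2.08], [-1.47, 1.51], [0.13, 2.56], [-1, 4.14], [0.04, 2.09], [-2.66, 2.66]. Speed limits (rad/s): [2.57, 2.57, 3.14, 3.14, 3.14, 3.14, 3.14].

## Interface

Orientations are given as a unit quaternion [x, y, z, w].
In Python, from plant import get_state, snapshot, finish_job, regions_of gives the robot as it stands.
- The arm moves only by the tool send_rows, never from a script. Its argument "series" is a list of rows, each an object of numbers: "grip": the opening, from 0 (shut) to 1 (fully open); "dx", "dy", "dz": the shift along the tool's x, y, z in mm; "turn": the turn about the tool's z in rad. A call has 1 to 20 rows; each row shifts and turns the commanded pose from where the row before left it, along the tool's axes as they then stand; what a row does not reach is not made up. A row lasts 1/10 s, in which the tool goes at most 50 mm and 8.59 degrees, less where a joint would pass 70% of its speed; a pose out of reach is approached as far as the arm can. A call is refused whole if a number of a shift passes 50 or a number of a turn 0.15, either way. A call with a gripper value outside its range is refused whole. The fingers move at their own pace and stop on an object; "force" is the grip in N (left out, the last holds). Time passes only in rows, so rows that do not move let the fingers close. It gives the time, the measured TCP pose, the force and the opening at its end, in the units of the state.
- get_state(): the state, without advancing time (a new reading comes with each control period).
- snapshot(name): name is "side" or "top"; returns a dict with "img" (400x640x3 uint8, red, green, blue), "depth" (400x640 float32, m along the optical axis (not along the pixel's ray), 0 where there is no reading), "fov_y" (degrees; the focal length in pixels is half the picture's height over the tangent of half this angle, whatever the lens; pixels are square), "cx", "cy" (the principal point, pixels), "k1" (the pictures are not rectified: a ray, as slopes to the right and down, at radius r is drawn at 1 + k1 r^2 times it, then the intrinsics apply), "R" (3x3) and "t" (3): a world point X has camera coordinates R X + t. Camera axes: x right, y down, z forward; pixel columns grow to the right and rows downward; lengths in m; the calibration is good to about 2 mm. A picture is of the moment at which its call begins.
- finish_job(): hands the job in, once; it reports no verdict.
Trained networks look in a picture, given as the dict that the camera call returned (one of the last four; its "shot" number tells which), for a name from the list of things; names that differ only in an ending like _2 or _b are one class to them, and where a whole thing is asked for, a point or a joint stands for the part that bears it (a point fixed in the world has none). Each returns a list of dicts, best first, with "score" (0 to 1); they miss things now and then, are a little off and sometimes report something else, mostly with a low value. They report only what shows in the picture. A call takes as long as a camera call.
- regions_of(picture, target): "pixels" (400x640 bool, what is visible of it) and "extent" ([left, top, right, bottom] in pixels, round what is visible of it).
The state is a dict: "clock": time; "q": joint angles; "qd": joint speeds; "joint_torque": joint torques, N m; "tool_pos": TCP position; "eef_rot": TCP orientation; "contact_force": force on the tool from outside, world axes, zero at the start; "moment": the same for the moment, N m; "opening": opening from 0.0 (shut) to 1.0 (fully open).
Only numpy, scipy, OpenCV 4.12 (cv2) and the standard library are available. Lean on these libraries where they do the work, as an engineer would, in place of code of your own. Each camera call takes 0.05 s, during which the arm holds its last target.

## Task

Take the arch-topped mirror out of the boot stand and lean it against the low cedar wall at the back of the shelf, about halfway along the wall, with its glass facing out into the room: foot on the shelf, back resting on the wall's top edge, slanting back about 15 degrees so that it stands steadily by itself. Set it down gently rather than dropping it, do not let it topple, and leave the square-cornered slate standing in the boot stand.

Things in the scene. Friction and masses are not known exactly. Their poses are not given: they have to be found in the camera images.
- mirror: Arch-topped mirror, a flat wooden panel: 120 mm wide (y), 12 mm thick (x), 210 mm high (z; the top is a half round of 60 mm radius), 0.3-0.5 kg. Origin: centre of its underside. Pale glass on its -x face, bare wood on +x. Starts upright in one of the stand's two places, glass towards the robot side. Grip it from above across its thickness by the middle of its top edge.
- back_wall: Fixed low cedar wall on the shelf: 400 mm long (y), 20 mm thick (x), 115 mm high (z). Origin: centre of its underside. Lean on the face at x = -10 mm, which looks along -x to the robot side. Slanting 15 degrees, the mirror's underside centre is about 37 mm before that face. A jar or lantern (up to 170 mm high, 90 across) stands before it 155 to 170 mm from its middle, at its +y end; the rest is free.
- boot_stand: Fixed boot stand: foot 210 (x) x 190 (y) x 18 mm, origin under its centre. Wooden pegs on steel rails, rising to 78 mm, form two places at x = -50 and +50 mm where a panel stands on the foot (underside at 18 mm) with 2 mm play before and behind. Mirror in one, slate in the other. Lift straight up 70 mm or more to clear the pegs.
- slate: Bystander: square-cornered dark writing slate in a wooden frame, 140 mm wide (y), 12 mm thick (x), 165 mm high (z), upright in the stand's other place, 100 mm from the mirror. Origin: centre of its underside.

How it is judged:
On the way:
1. the mirror is lifted clear of the boot stand's pegs (height (world z) of mirror above 0.08 m), for 0.1 s.
At the end, for the whole second after the job is handed in: The mirror stands with its foot on the shelf in front of the wall and rests against the wall, at rest; it slants back 6 to 28 degrees with the glass facing out, parallel to the wall within 12 degrees, and its middle is within 45 mm of the middle of the wall's length (height (world z) of mirror below 0.012 m and angle between mirror's own x axis and vertical between 1.675 and 2.06 rad and angle between mirror's own y axis and vertical between 1.48 and 1.66 rad and angle between the y axis of mirror and the y axis of back_wall, either way round below 0.21 rad and x of mirror in the frame of back_wall below -0.02 m and y of mirror in the frame of back_wall between -0.045 and 0.045 m and contact force between mirror and back_wall above 0.05 N and linear speed of mirror below 0.02 m/s); the robot touches nothing.
It fails at once if the slate is moved from its place (over 30 mm) or tipped (distance of slate from where it was at the start of the episode above 0.03 m or angle between slate's own z axis and vertical above 0.3 rad).
It fails at once if the mirror topples (over 60 degrees from upright) (angle between mirror's own z axis and vertical above 1.05 rad).
It fails at once if the mirror is dropped (moves faster than 0.5 m/s while no finger holds it) (linear speed of mirror above 0.5 m/s and contact force between the fingers and mirror below 0.05 N).
It also fails if it takes over 35 s, if anything falls off the work surface, if the arm or the gripper's body presses on something with over 40 N, if the wrist force passes 120 N, or if a joint passes its speed limit or range.

## Working session

There is one attempt and no reset: what is moved stays moved. The work goes in short steps, Python scripts to look and compute and a tool call to move; the robot and the scene stay as the last step left them, time stands still between calls to the robot, and variables do not carry over. Pictures are saved under pics/ and viewed, and the job is handed in when it is done.

Besides the shell and the picture viewer there is one more tool, called after "Request:" as name(argument=value, ...) on one line, values as JSON. send_rows: Moves the arm, as the interface text tells. Its arguments: {"type":"object","properties":{"series":{"type":"array","items":{"type":"object","properties":{"grip":{"type":"number"},"dx":{"type":"number"},"dy":{"type":"number"},"dz":{"type":"number"},"turn":{"type":"number"}}}},"force":{"type":"number"}},"required":["series"]}

```bash
mkdir -p pics; ls; cat > h.py <<'E'
import numpy as np, cv2
from plant import *
def world(p, uv, d):
    uv=np.atleast_2d(uv).astype(float); d=np.asarray(d,float).ravel()
    f=200/np.tan(np.radians(p['fov_y'])/2)
    a=(uv-[p['cx'],p['cy']])/f
    s=a.copy()
    for _ in range(20):
        s=a/(1+p['k1']*(s**2).sum(1,keepdims=True))
    c=np.c_[s*d[:,None],d]
    return (c-np.asarray(p['t']))@np.asarray(p['R'])
def pts(p,mask):
    v,u=np.nonzero(mask&(p['depth']>0))
    return world(p,np.c_[u,v],p['depth'][v,u])
E
python3 - <<'E'
from h import *
print(get_state())
for n in ['side','top']:
    p=snapshot(n); cv2.imwrite(f'pics/{n}0.png',p['img'][:,:,::-1])
    print(n,p['fov_y'],p['k1'],p['R'],p['t'])
    for o in ['mirror','slate','back_wall','boot_stand']:
        for r in regions_of(p,o)[:2]:
            m=r['pixels']; P=pts(p,m)
            print(o,r['score'],r['extent'],m.sum(),np.percentile(P,[2,50,98],axis=0).round(3).tolist() if len(P) else '')
E
```

```text
pics
{'clock': 0.0, 'q': array([ 1.26981708,  0.68998033, -0.19448689,  1.56631952,  0.15732217,
        0.90248743, -0.21511488]), 'qd': array([-1.39703977e-03, -7.02920223e-05,  2.35946555e-03, -2.09944226e-03,
        7.98737181e-04, -4.16108466e-04, -1.22797490e-03]), 'joint_torque': array([-2.48631040e-04, -5.27561617e+01, -1.26695249e+00, -1.53429848e+01,
       -5.26419317e-02,  6.55436539e-03,  1.76691692e-04]), 'tool_pos': array([ 0.2050829 , -0.58974275,  0.23791816]), 'eef_rot': array([ 9.86017694e-01,  1.66638217e-01, -2.29954632e-04, -8.71607055e-04]), 'contact_force': array([-0.56596222,  0.06666101, -0.42623267]), 'moment': array([ 0.00752567,  0.06617962, -0.03292061]), 'opening': 1.0037178394280126}
side 50.99776487658962 -0.0910845103240622 [[-0.95947683 -0.28165724 -0.00856776]
 [-0.15529452  0.55389911 -0.81797273]
 [ 0.23513362 -0.78349536 -0.57519319]] [0.50368656 0.13012431 0.67645636]
mirror 0.62 [374.3, 70.9, 403.6, 172.5] 1937 [[0.421, -0.301, 0.043], [0.44, -0.228, 0.145], [0.459, -0.191, 0.227]]
slate 0.82 [334.8, 80.8, 366.8, 157.0] 1860 [[0.516, -0.333, 
[... 271 characters left out ...]
], [0.599, -0.147, 0.074]]
top 47.48495232583834 -0.014718556001973443 [[-0.00465779 -0.9999834   0.00339075]
 [-0.99817115  0.00444493 -0.06028766]
 [ 0.06027159 -0.00366536 -0.99817529]] [-0.02541171  0.53202625  1.0043308 ]
mirror 0.58 [396.7, 238.1, 474.5, 259.5] 605 [[0.423, -0.296, 0.063], [0.442, -0.233, 0.213], [0.458, -0.191, 0.231]]
slate 0.89 [400.3, 183.6, 485.7, 211.8] 1105 [[0.516, -0.332, 0.048], [0.535, -0.265, 0.166], [0.556, -0.202, 0.187]]
back_wall 0.94 [104.3, 124.9, 297.5, 199.4] 4217 [[0.55, 0.039, 0.013], [0.601, 0.229, 0.105], [0.678, 0.409, 0.12]]
boot_stand 0.6 [371.5, 167.6, 476.4, 279.8] 6515 [[0.382, -0.351, 0.015], [0.482, -0.245, 0.02], [0.597, -0.153, 0.079]]
```

View pics/side0.png

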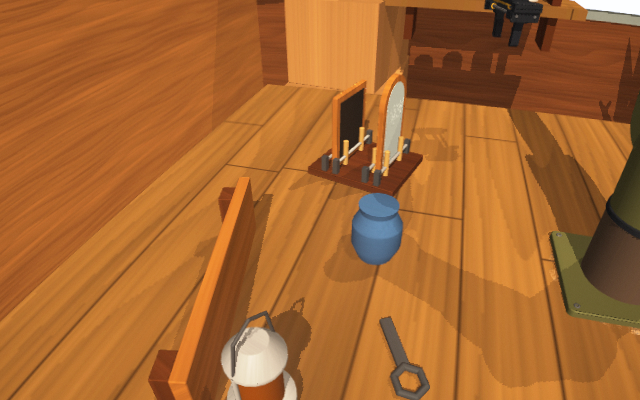

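View pics/top0.png

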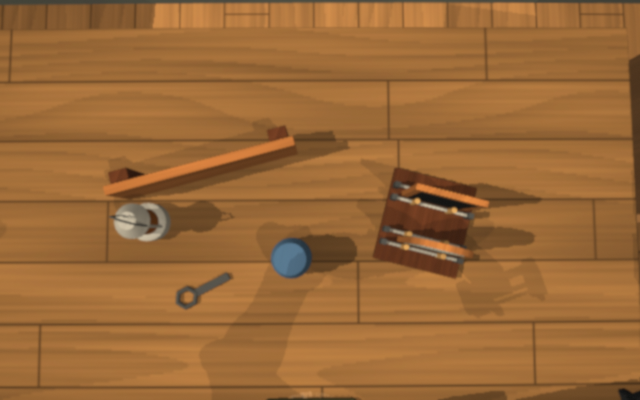

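```bash
python3 - <<'E'
from h import *
for n in ['side','top']:
    p=snapshot(n)
    for o,zr in [('mirror',(0.09,0.26)),('slate',(0.09,.2)),('back_wall',(0.108,0.125)),('boot_stand',(0.012,0.024))]:
        r=regions_of(p,o)[0]; P=pts(p,cv2.erode(r['pixels'].astype(np.uint8),np.ones((2,2)))>0)
        P=P[(P[:,2]>zr[0])&(P[:,2]<zr[1])]
        rect=cv2.minAreaRect(P[:,:2].astype(np.float32)*1000)
        c=P[:,:2].mean(0); U,S,V=np.linalg.svd(P[:,:2]-c); 
        v=V[0]*np.sign(V[0][1]); 
        print(n,o,len(P),'rect',np.round(rect[0],1),np.round(rect[1],1),rect[2],'mean',c.round(4),'axis yaw',np.degrees(np.arctan2(-v[0],v[1])).round(2),'zmax',P[:,2].max().round(3))
E
```

```text
side mirror 1466 rect [ 438.7 -249.8] [126.   13.9] 75.66995239257812 mean [ 0.4384 -0.2353] axis yaw -16.82 zmax 0.23
side slate 1295 rect [ 533.6 -269.5] [145.3  12.3] 74.35794830322266 mean [ 0.535  -0.2565] axis yaw -15.29 zmax 0.185
side back_wall 3424 rect [590.3 221.1] [ 52.6 399.8] 14.821182250976562 mean [0.5896 0.2787] axis yaw 14.83 zmax 0.118
side boot_stand 2213 rect [ 487.4 -254.1] [193.8 209.4] 75.12747955322266 mean [ 0.4739 -0.2228] axis yaw -70.77 zmax 0.024
top mirror 462 rect [ 439.6 -243.8] [109.2  11.4] 74.2984390258789 mean [ 0.4427 -0.2309] axis yaw -15.14 zmax 0.232
top slate 932 rect [ 537.2 -269.8] [140.5  12.7] 75.74774932861328 mean [ 0.5355 -0.2659] axis yaw -14.79 zmax 0.189
top back_wall 1877 rect [606.5 224. ] [ 21.5 398.2] 14.866748809814453 mean [0.6045 0.2252] axis yaw 14.77 zmax 0.122
top boot_stand 4889 rect [ 488.7 -256.5] [190.6 208.1] 75.56245422363281 mean [ 0.482  -0.2482] axis yaw 88.54 zmax 0.024
```

The side view shows the mirror (pale arch) at about (393,120) and the slate beside it at (350,120). The wall runs from about (245,180) to (190,395), with the lantern at its near end and a jar in between at (377,230). The measured spacing, yaws (stand −15°, wall +15°) and heights match the sizes given. I'll turn the tool first, raising it as it turns.

Request:
send_rows(series=[{"grip": 1, "turn": -0.139, "dz": -10}, {"grip": 1, "turn": -0.139, "dz": -10}, {"grip": 1, "turn": -0.139, "dz": -10}, {"grip": 1, "turn": -0.139, "dz": -10}, {"grip": 1, "turn": -0.139, "dz": -10}, {"grip": 1, "turn": -0.139, "dz": -10}, {"grip": 1, "turn": -0.14, "dz": -10}, {"grip": 1}], force=25)

```text
schema error: expected keys grip, dx, dy, dz, turn
```

```bash
cat > go.py <<'E'
import sys; from h import *
from scipy.spatial.transform import Rotation as R
s=get_state(); T=R.from_quat(s['eef_rot']).as_matrix()
print(s['clock'],s['tool_pos'].round(4),T.round(3).tolist(),'F',s['contact_force'].round(2),s['opening'],'q',s['q'].round(2))
print('xangle',np.degrees(np.arctan2(T[1,0],T[0,0])))
if len(sys.argv)>1:
    t=np.array(list(map(float,sys.argv[1:4]))); print('tool shift mm',(T.T@(t-s['tool_pos'])*1000).round(1))
E
python3 go.py 0.440 -0.243 0.31
```

```text
1.0 [ 0.2053 -0.5903  0.2388] [[0.944, 0.329, -0.0], [0.329, -0.944, -0.0], [-0.0, 0.0, -1.0]] F [-0.03  0.65  0.05] 0.996631089947246 q [ 1.27  0.69 -0.19  1.57  0.16  0.9  -0.22]
xangle 19.179126889168124
tool shift mm [ 335.7 -251.   -71.3]
```

All keys are needed in every row.

Request:
send_rows(series=[{"grip": 1, "dx": 0, "dy": 0, "dz": -10, "turn": -0.139}, {"grip": 1, "dx": 0, "dy": 0, "dz": -10, "turn": -0.139}, {"grip": 1, "dx": 0, "dy": 0, "dz": -10, "turn": -0.139}, {"grip": 1, "dx": 0, "dy": 0, "dz": -10, "turn": -0.139}, {"grip": 1, "dx": 0, "dy": 0, "dz": -10, "turn": -0.139}, {"grip": 1, "dx": 0, "dy": 0, "dz": -10, "turn": -0.139}, {"grip": 1, "dx": 0, "dy": 0, "dz": -10, "turn": -0.14}, {"grip": 1, "dx": 0, "dy": 0, "dz": 0, "turn": 0}], force=25)

```text
clock: 1.8
tool_pos: [0.2056, -0.591, 0.31]
eef_rot: [0.793, 0.609, -0.0, 0.001]
contact_force: [0.4, 0.9, 0.2]
opening: 1.003
```

```bash
python3 go.py 0.440 -0.243 0.31
```

```text
1.8 [ 0.2056 -0.591   0.31  ] [[0.259, 0.966, 0.002], [0.966, -0.259, -0.002], [-0.002, 0.002, -1.0]] F [0.4  0.91 0.22] 1.0033341073776179 q [ 1.43  0.65 -0.49  1.46  0.32  1.11  0.62]
xangle 74.98878858514627
tool shift mm [396.9 136.2  -0.4]
```

Request:
send_rows(series=[{"grip": 1, "dx": 39, "dy": 13, "dz": 0, "turn": 0}, {"grip": 1, "dx": 40, "dy": 14, "dz": 0, "turn": 0}, {"grip": 1, "dx": 40, "dy": 14, "dz": 0, "turn": 0}, {"grip": 1, "dx": 40, "dy": 14, "dz": 0, "turn": 0}, {"grip": 1, "dx": 40, "dy": 14, "dz": 0, "turn": 0}, {"grip": 1, "dx": 40, "dy": 14, "dz": 0, "turn": 0}, {"grip": 1, "dx": 40, "dy": 14, "dz": 0, "turn": 0}, {"grip": 1, "dx": 40, "dy": 14, "dz": 0, "turn": 0}, {"grip": 1, "dx": 40, "dy": 14, "dz": 0, "turn": 0}, {"grip": 1, "dx": 38, "dy": 11, "dz": 0, "turn": 0}, {"grip": 1, "dx": 0, "dy": 0, "dz": 0, "turn": 0}, {"grip": 1, "dx": 0, "dy": 0, "dz": 0, "turn": 0}])

```text
clock: 3.0
tool_pos: [0.4397, -0.2413, 0.3084]
eef_rot: [0.793, 0.609, -0.0, -0.0]
contact_force: [0.1, 0.0, 0.2]
opening: 0.997
```

```bash
python3 go.py 0.440 -0.243 0.19
```

```text
3.0 [ 0.4397 -0.2413  0.3084] [[0.259, 0.966, -0.001], [0.966, -0.259, -0.0], [-0.0, -0.001, -1.0]] F [0.14 0.   0.19] 0.9965819405189784 q [ 0.75  0.47 -0.52  1.83  0.29  0.92 -0.16]
xangle 74.97693077001054
tool shift mm [ -1.5   0.8 118.4]
```

Request:
send_rows(series=[{"grip": 1, "dx": -3, "dy": 0, "dz": 25, "turn": 0}, {"grip": 1, "dx": 0, "dy": 0, "dz": 25, "turn": 0}, {"grip": 1, "dx": 0, "dy": 0, "dz": 25, "turn": 0}, {"grip": 1, "dx": 0, "dy": 0, "dz": 25, "turn": 0}, {"grip": 1, "dx": 0, "dy": 0, "dz": 18, "turn": 0}, {"grip": 1, "dx": 0, "dy": 0, "dz": 0, "turn": 0}, {"grip": 1, "dx": 0, "dy": 0, "dz": 0, "turn": 0}])

```text
clock: 3.7
tool_pos: [0.4382, -0.2461, 0.1908]
eef_rot: [0.794, 0.607, -0.0, -0.0]
contact_force: [0.4, 0.0, 0.7]
opening: 1.001
```

```bash
python3 - <<'E'
from h import *
p=snapshot('side'); cv2.imwrite('pics/s1.png',cv2.resize(p['img'][40:240,260:560,::-1],None,fx=2.6,fy=2.6))
E
python3 go.py
```

```text
3.75 [ 0.4388 -0.246   0.1913] [[0.261, 0.965, 0.001], [0.965, -0.261, -0.001], [-0.001, 0.001, -1.0]] F [-0.05  0.15  0.72] 1.0026403062056575 q [ 0.69  0.63 -0.43  1.97  0.43  0.63 -0.28]
xangle 74.85179454546439
```

View pics/s1.png

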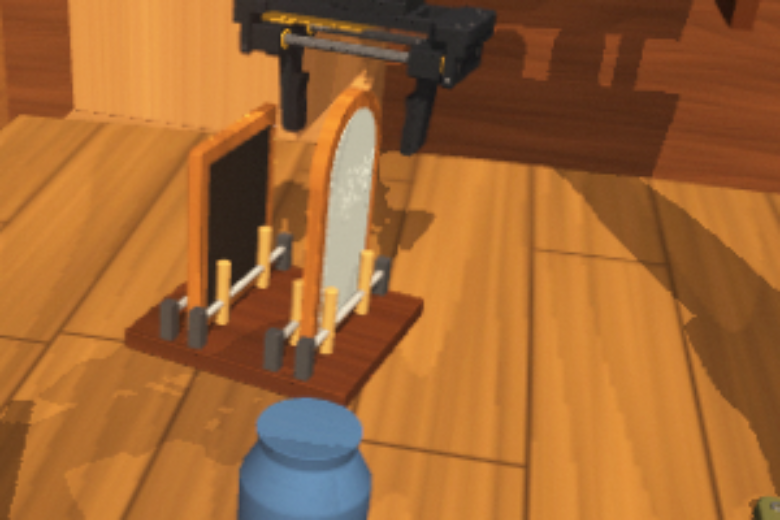

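The fingers straddle the mirror's top, one at about (293,100) and the other at (420,120) in the crop, and the slate is clear. Closing.

Request:
send_rows(series=[{"grip": 0.3, "dx": 0, "dy": 0, "dz": 0, "turn": 0}, {"grip": 0.3, "dx": 0, "dy": 0, "dz": 0, "turn": 0}, {"grip": 0.3, "dx": 0, "dy": 0, "dz": 0, "turn": 0}, {"grip": 0, "dx": 0, "dy": 0, "dz": 0, "turn": 0}, {"grip": 0, "dx": 0, "dy": 0, "dz": 0, "turn": 0}, {"grip": 0, "dx": 0, "dy": 0, "dz": 0, "turn": 0}, {"grip": 0, "dx": 0, "dy": 0, "dz": 0, "turn": 0}, {"grip": 0, "dx": 0, "dy": 0, "dz": 0, "turn": 0}], force=30)

```text
clock: 4.55
tool_pos: [0.4388, -0.245, 0.1907]
eef_rot: [0.793, 0.609, -0.0, 0.0]
contact_force: [-0.1, -0.5, 0.7]
opening: 0.299
```

Request:
send_rows(series=[{"grip": 0, "dx": 0, "dy": 0, "dz": 0, "turn": 0}, {"grip": 0, "dx": 0, "dy": 0, "dz": 0, "turn": 0}, {"grip": 0, "dx": 0, "dy": 0, "dz": 0, "turn": 0}, {"grip": 0, "dx": 0, "dy": 0, "dz": 0, "turn": 0}, {"grip": 0, "dx": 0, "dy": 0, "dz": 0, "turn": 0}])

```text
clock: 5.05
tool_pos: [0.439, -0.245, 0.1907]
eef_rot: [0.793, 0.609, 0.0, 0.0]
contact_force: [1.7, -0.3, -2.1]
opening: 0.137
```

Gripped: opening 0.137 is 12 mm. Lifting straight up.

Request:
send_rows(series=[{"grip": 0, "dx": 0, "dy": 0, "dz": -5, "turn": 0}, {"grip": 0, "dx": 0, "dy": 0, "dz": -10, "turn": 0}, {"grip": 0, "dx": 0, "dy": 0, "dz": -15, "turn": 0}, {"grip": 0, "dx": 0, "dy": 0, "dz": -15, "turn": 0}, {"grip": 0, "dx": 0, "dy": 0, "dz": -15, "turn": 0}, {"grip": 0, "dx": 0, "dy": 0, "dz": -15, "turn": 0}, {"grip": 0, "dx": 0, "dy": 0, "dz": -15, "turn": 0}, {"grip": 0, "dx": 0, "dy": 0, "dz": -20, "turn": 0}, {"grip": 0, "dx": 0, "dy": 0, "dz": -20, "turn": 0}, {"grip": 0, "dx": 0, "dy": 0, "dz": -20, "turn": 0}, {"grip": 0, "dx": 0, "dy": 0, "dz": -20, "turn": 0}, {"grip": 0, "dx": 0, "dy": 0, "dz": -20, "turn": 0}, {"grip": 0, "dx": 0, "dy": 0, "dz": -10, "turn": 0}, {"grip": 0, "dx": 0, "dy": 0, "dz": 0, "turn": 0}])

```text
clock: 6.45
tool_pos: [0.4389, -0.2449, 0.392]
eef_rot: [0.793, 0.609, 0.0, 0.001]
contact_force: [0.7, -0.3, -3.4]
opening: 0.133
```

```bash
python3 go.py 0.561 0.212 0.38; python3 - <<'E'
from h import *
p=snapshot('side'); cv2.imwrite('pics/s2.png',p['img'][:,:,::-1])
q=snapshot('top')
r=regions_of(q,'back_wall')[0]; P=pts(q,r['pixels']); P=P[(P[:,2]>.108)&(P[:,2]<.125)]; print(cv2.minAreaRect(P[:,:2].astype(np.float32)*1000))
P=pts(p,p['depth']>0)
j=P[(abs(P[:,0]-.43)<.07)&(abs(P[:,1]-.03)<.08)]; print('jar zmax',j[:,2].max())
for r in regions_of(p,'mirror')[:1]:
    P=pts(p,r['pixels']); print(r['score'],np.percentile(P,[1,50,99],axis=0))
E
```

```text
6.45 [ 0.4389 -0.2449  0.392 ] [[0.259, 0.966, 0.002], [0.966, -0.259, -0.001], [-0.001, 0.002, -1.0]] F [ 0.68 -0.34 -3.4 ] 0.1328722078925548 q [ 0.79  0.39 -0.56  1.68  0.22  1.14 -0.09]
xangle 74.98417294625123
tool shift mm [ 4.729e+02 -4.000e-01  1.170e+01]
((606.2022094726562, 224.53150939941406), (21.476165771484375, 398.6401062011719), 14.839076042175293)
jar zmax 0.11069644148357916
```

View pics/s2.png

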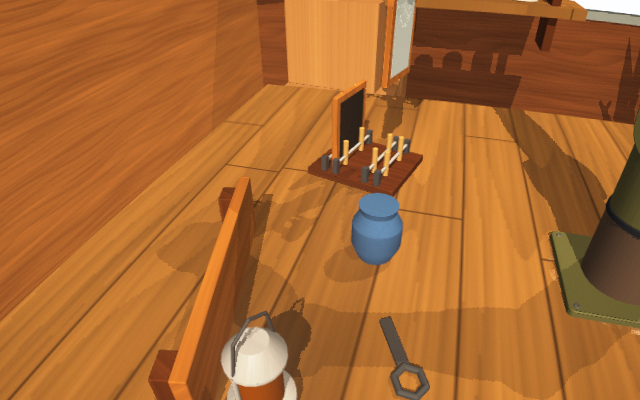

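Mirror is out, held upright with its bottom edge near (395,85), and the slate is undisturbed at (350,120). Carrying it over.

Request:
send_rows(series=[{"grip": 0, "dx": 10, "dy": 0, "dz": 0, "turn": 0}, {"grip": 0, "dx": 20, "dy": 0, "dz": 0, "turn": 0}, {"grip": 0, "dx": 30, "dy": 0, "dz": 0, "turn": 0}, {"grip": 0, "dx": 35, "dy": 0, "dz": 0, "turn": 0}, {"grip": 0, "dx": 35, "dy": 0, "dz": 0, "turn": 0}, {"grip": 0, "dx": 35, "dy": 0, "dz": 0, "turn": 0}, {"grip": 0, "dx": 35, "dy": 0, "dz": 0, "turn": 0}, {"grip": 0, "dx": 35, "dy": 0, "dz": 0, "turn": 0}, {"grip": 0, "dx": 35, "dy": 0, "dz": 0, "turn": 0}, {"grip": 0, "dx": 35, "dy": 0, "dz": 0, "turn": 0}, {"grip": 0, "dx": 35, "dy": 0, "dz": 0, "turn": 0}, {"grip": 0, "dx": 35, "dy": 0, "dz": 0, "turn": 0}, {"grip": 0, "dx": 35, "dy": 0, "dz": 0, "turn": 0}, {"grip": 0, "dx": 30, "dy": 0, "dz": 0, "turn": 0}, {"grip": 0, "dx": 20, "dy": 0, "dz": 0, "turn": 0}, {"grip": 0, "dx": 13, "dy": 0, "dz": 0, "turn": 0}, {"grip": 0, "dx": 0, "dy": 0, "dz": 0, "turn": 0}])

```text
clock: 8.35
tool_pos: [0.5606, 0.2144, 0.39]
eef_rot: [0.792, 0.61, -0.0, -0.001]
contact_force: [0.4, 0.2, -3.9]
opening: 0.136
```

Request:
send_rows(series=[{"grip": 0, "dx": 0, "dy": 0, "dz": 0, "turn": -0.06}, {"grip": 0, "dx": 0, "dy": 0, "dz": 0, "turn": -0.1}, {"grip": 0, "dx": 0, "dy": 0, "dz": 0, "turn": -0.1}, {"grip": 0, "dx": 0, "dy": 0, "dz": 0, "turn": -0.1}, {"grip": 0, "dx": 0, "dy": 0, "dz": 0, "turn": -0.1}, {"grip": 0, "dx": 0, "dy": 0, "dz": 0, "turn": -0.06}, {"grip": 0, "dx": 0, "dy": 0, "dz": 0, "turn": 0}, {"grip": 0, "dx": 0, "dy": 0, "dz": 0, "turn": 0}])

```text
clock: 9.15
tool_pos: [0.5613, 0.2106, 0.3906]
eef_rot: [0.611, 0.791, -0.001, 0.0]
contact_force: [-0.5, 0.2, -3.7]
opening: 0.134
```

```bash
python3 go.py 0.561 0.212 0.20; python3 - <<'E'
from h import *
p=snapshot('side'); cv2.imwrite('pics/s3.png',p['img'][:,:,::-1])
for r in regions_of(p,'mirror')[:1]:
    P=pts(p,r['pixels']); print(r['score'],r['extent'],np.percentile(P,[1,50,99],axis=0))
    for lo in np.arange(.16,.42,.03):
        k=P[(P[:,2]>lo)&(P[:,2]<lo+.03)]
        if len(k): 
            n=k[:,:2]@[.9659,.2588]; e=k[:,:2]@[-.2588,.9659]; print(round(lo,2),len(k),np.percentile(n,[5,50,95]).round(4),np.percentile(e,[1,99]).round(4))
w=np.array([.6063,.2244]); print('wall n,e',w@[.9659,.2588],w@[-.2588,.9659])
E
```

```text
9.15 [0.5613 0.2106 0.3906] [[-0.252, 0.968, -0.0], [0.968, 0.252, -0.001], [-0.001, -0.0, -1.0]] F [-0.45  0.2  -3.68] 0.13389694787435413 q [-0.05  0.58 -0.72  1.4   0.39  1.3  -0.53]
xangle 104.60916127141628
tool shift mm [1.700e+00 1.000e-01 1.906e+02]
0.69 [206.4, 3.4, 256.5, 214.7] [[0.54074451 0.14934546 0.2218147 ]
 [0.54911012 0.24204904 0.33290952]
 [0.57073306 0.2658423  0.42662904]]
0.19 5 [0.5906 0.5908 0.5976] [0.016  0.1112]
0.22 677 [0.5898 0.5907 0.6006] [-0.003   0.1149]
0.25 791 [0.5896 0.5902 0.6005] [-0.0014  0.1149]
0.28 876 [0.5895 0.5901 0.6002] [-0.0025  0.1149]
0.31 932 [0.5886 0.59   0.5998] [-0.002   0.1149]
0.34 1105 [0.5885 0.5892 0.5997] [-0.0029  0.1151]
0.37 959 [0.5887 0.5898 0.5996] [0.0031 0.1145]
0.4 749 [0.5887 0.5931 0.6005] [0.0545 0.1053]
wall n,e 0.6436998899999999 0.05983752
```

View pics/s3.png

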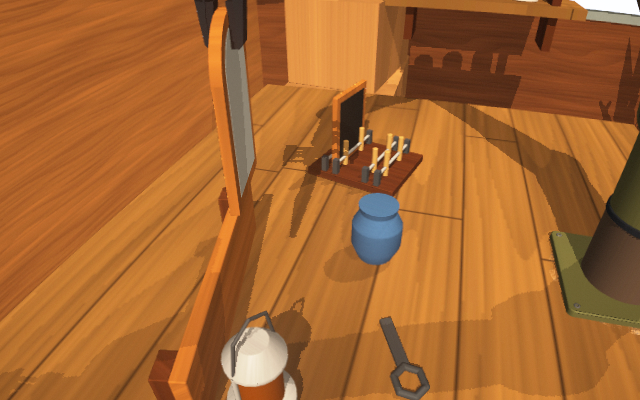

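The mirror hangs in front of the wall with its glass to the robot. Its plane is 47.7 mm before the wall's middle plane, and its middle is within 4 mm of the wall's middle. Lowering, slowly at the end.

Request:
send_rows(series=[{"grip": 0, "dx": 2, "dy": 0, "dz": 10, "turn": 0}, {"grip": 0, "dx": 2, "dy": 0, "dz": 20, "turn": 0}, {"grip": 0, "dx": 0, "dy": 0, "dz": 25, "turn": 0}, {"grip": 0, "dx": 0, "dy": 0, "dz": 25, "turn": 0}, {"grip": 0, "dx": 0, "dy": 0, "dz": 25, "turn": 0}, {"grip": 0, "dx": 0, "dy": 0, "dz": 25, "turn": 0}, {"grip": 0, "dx": 0, "dy": 0, "dz": 25, "turn": 0}, {"grip": 0, "dx": 0, "dy": 0, "dz": 20, "turn": 0}, {"grip": 0, "dx": 0, "dy": 0, "dz": 15, "turn": 0}, {"grip": 0, "dx": 0, "dy": 0, "dz": 10, "turn": 0}, {"grip": 0, "dx": 0, "dy": 0, "dz": 5, "turn": 0}, {"grip": 0, "dx": 0, "dy": 0, "dz": 5, "turn": 0}, {"grip": 0, "dx": 0, "dy": 0, "dz": 0, "turn": 0}, {"grip": 0, "dx": 0, "dy": 0, "dz": 0, "turn": 0}])

```text
clock: 10.65
tool_pos: [0.5606, 0.216, 0.1812]
eef_rot: [0.61, 0.792, 0.0, 0.0]
contact_force: [0.0, -0.3, -3.3]
opening: 0.132
```

```bash
python3 go.py 0.561 0.212 0.173
```

```text
10.65 [0.5606 0.216  0.1812] [[-0.255, 0.967, 0.001], [0.967, 0.255, 0.0], [0.0, 0.001, -1.0]] F [ 0.01 -0.27 -3.32] 0.13211697480335338 q [-0.1   0.79 -0.62  1.69  0.57  0.85 -0.71]
xangle 104.77587955318862
tool shift mm [-3.9 -0.6  8.2]
```

Request:
send_rows(series=[{"grip": 0, "dx": 0, "dy": 0, "dz": 2, "turn": 0}, {"grip": 0, "dx": 0, "dy": 0, "dz": 2, "turn": 0}, {"grip": 0, "dx": 0, "dy": 0, "dz": 2, "turn": 0}, {"grip": 0, "dx": 0, "dy": 0, "dz": 1, "turn": 0}, {"grip": 0, "dx": 0, "dy": 0, "dz": 0, "turn": 0}], force=15)

```text
clock: 11.15
tool_pos: [0.5602, 0.2157, 0.1735]
eef_rot: [0.61, 0.792, -0.0, -0.0]
contact_force: [-0.2, -0.3, -2.9]
opening: 0.135
```

Request:
send_rows(series=[{"grip": 0, "dx": 0, "dy": 0, "dz": 0.5, "turn": 0}, {"grip": 0, "dx": 0, "dy": 0, "dz": 0.5, "turn": 0}, {"grip": 0, "dx": 0, "dy": 0, "dz": 0.5, "turn": 0}, {"grip": 0, "dx": 0, "dy": 0, "dz": 0, "turn": 0}])

```text
clock: 11.55
tool_pos: [0.5605, 0.2161, 0.1727]
eef_rot: [0.61, 0.792, 0.0, 0.0]
contact_force: [-0.1, -1.2, 0.5]
opening: 0.134
```

Shelf contact: the load changed from −3.3 to +0.5 N. Opening to about 24 mm so the fingers form a loose cage, then walking the top back towards the wall.

Request:
send_rows(series=[{"grip": 0.2, "dx": 0, "dy": 0, "dz": 0, "turn": 0}, {"grip": 0.24, "dx": 0, "dy": 0, "dz": 0, "turn": 0}, {"grip": 0.27, "dx": 0, "dy": 0, "dz": 0, "turn": 0}, {"grip": 0.27, "dx": 0, "dy": 0, "dz": 0, "turn": 0}, {"grip": 0.27, "dx": 0, "dy": 0, "dz": 0, "turn": 0}, {"grip": 0.27, "dx": 0, "dy": 0, "dz": 0, "turn": 0}])

```text
clock: 12.15
tool_pos: [0.5603, 0.2157, 0.1722]
eef_rot: [0.61, 0.792, -0.0, 0.0]
contact_force: [0.5, 0.6, 0.1]
opening: 0.271
```

Request:
send_rows(series=[{"grip": 0.27, "dx": 0, "dy": 2, "dz": 0, "turn": 0}, {"grip": 0.27, "dx": 0, "dy": 2, "dz": 0, "turn": 0}, {"grip": 0.27, "dx": 0, "dy": 2, "dz": 0, "turn": 0}, {"grip": 0.27, "dx": 0, "dy": 2, "dz": 0, "turn": 0}, {"grip": 0.27, "dx": 0, "dy": 2, "dz": 0, "turn": 0}, {"grip": 0.27, "dx": 0, "dy": 2, "dz": 0, "turn": 0}, {"grip": 0.27, "dx": 0, "dy": 2, "dz": 0, "turn": 0}, {"grip": 0.27, "dx": 0, "dy": 2, "dz": 0, "turn": 0}, {"grip": 0.27, "dx": 0, "dy": 2, "dz": 0, "turn": 0}, {"grip": 0.27, "dx": 0, "dy": 2, "dz": 0, "turn": 0}, {"grip": 0.27, "dx": 0, "dy": 2, "dz": 0, "turn": 0}, {"grip": 0.27, "dx": 0, "dy": 2, "dz": 0, "turn": 0}, {"grip": 0.27, "dx": 0, "dy": 2, "dz": 0, "turn": 0}, {"grip": 0.27, "dx": 0, "dy": 2, "dz": 0, "turn": 0}, {"grip": 0.27, "dx": 0, "dy": 0, "dz": 0, "turn": 0}])

```text
clock: 13.65
tool_pos: [0.5876, 0.223, 0.1722]
eef_rot: [0.61, 0.792, 0.0, 0.0]
contact_force: [-0.5, 0.4, -0.7]
opening: 0.271
```

```bash
cat > mir.py <<'E'
import sys; from h import *
nm=sys.argv[1]
p=snapshot('side'); cv2.imwrite(f'pics/{nm}.png',cv2.resize(p['img'][0:300,100:400,::-1],None,fx=2,fy=2))
for r in regions_of(p,'mirror')[:1]:
    P=pts(p,r['pixels']); print(r['score'],r['extent'])
    zz=[];nn=[]
    for lo in np.arange(.0,.21,.02):
        k=P[(P[:,2]>lo)&(P[:,2]<lo+.02)]
        if len(k)>10:
            n=k[:,:2]@[.9659,.2588]; e=k[:,:2]@[-.2588,.9659]; print(round(lo,2),len(k),np.percentile(n,[5,50,95]).round(4),np.percentile(e,[1,99]).round(4))
            zz.append(lo+.01);nn.append(np.percentile(n,10))
    print('tilt deg',np.degrees(np.arctan(np.polyfit(zz,nn,1)[0])),'zmax',P[:,2].max())
E
python3 mir.py s4; python3 go.py
```

```text
0.59 [211.4, 187.1, 267.8, 326.3]
0.0 156 [0.5912 0.5925 0.5935] [-0.0275  0.1039]
0.02 273 [0.5933 0.595  0.5968] [0.0026 0.119 ]
0.04 362 [0.5966 0.5985 0.6055] [0.0025 0.1199]
0.06 426 [0.5998 0.6019 0.6099] [0.0042 0.1202]
0.08 447 [0.6033 0.6052 0.6117] [0.0045 0.1198]
0.1 485 [0.6066 0.6086 0.6165] [0.0037 0.12  ]
0.12 505 [0.6099 0.6118 0.6195] [0.0041 0.1198]
0.14 418 [0.6133 0.6155 0.6246] [0.0415 0.1198]
0.16 427 [0.6167 0.6191 0.6284] [0.0566 0.1181]
0.18 502 [0.6201 0.6229 0.6319] [0.0383 0.1108]
0.2 342 [0.6238 0.6283 0.6359] [0.0361 0.091 ]
tilt deg 9.433902522648019 zmax 0.24254063088201905
13.75 [0.5874 0.2229 0.1722] [[-0.255, 0.967, 0.0], [0.967, 0.255, 0.0], [-0.0, 0.0, -1.0]] F [ 0.13 -0.08 -0.49] 0.27123084741134873 q [-0.11  0.83 -0.61  1.61  0.58  0.89 -0.68]
xangle 104.78245446707112
```

View pics/s4.png

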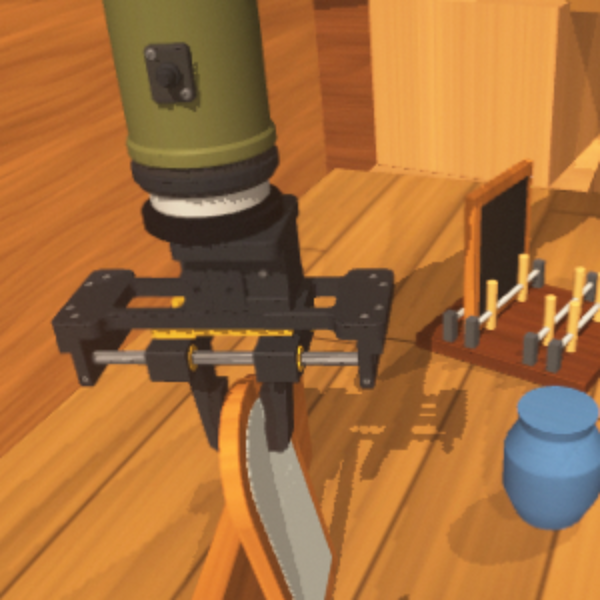

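The mirror leans in the cage by 9.4°, and its foot hasn't moved. Continuing.

Request:
send_rows(series=[{"grip": 0.28, "dx": 0, "dy": 2, "dz": 0, "turn": 0}, {"grip": 0.28, "dx": 0, "dy": 2, "dz": 0, "turn": 0}, {"grip": 0.28, "dx": 0, "dy": 2, "dz": 0, "turn": 0}, {"grip": 0.28, "dx": 0, "dy": 2, "dz": 0, "turn": 0}, {"grip": 0.28, "dx": 0, "dy": 2, "dz": 0, "turn": 0}, {"grip": 0.28, "dx": 0, "dy": 2, "dz": 0, "turn": 0}, {"grip": 0.28, "dx": 0, "dy": 2, "dz": 0, "turn": 0}, {"grip": 0.28, "dx": 0, "dy": 2, "dz": 0, "turn": 0}, {"grip": 0.28, "dx": 0, "dy": 2, "dz": 0, "turn": 0}, {"grip": 0.28, "dx": 0, "dy": 2, "dz": 0, "turn": 0}, {"grip": 0.28, "dx": 0, "dy": 2, "dz": 0, "turn": 0}, {"grip": 0.28, "dx": 0, "dy": 0, "dz": 0, "turn": 0}])

```text
clock: 14.95
tool_pos: [0.6088, 0.2286, 0.1722]
eef_rot: [0.61, 0.792, 0.0, 0.0]
contact_force: [0.1, 0.2, 0.1]
opening: 0.28
```

```bash
python3 mir.py s5 | tail -1; python3 go.py
```

```text
tilt deg 14.913108768168238 zmax 0.2072583562989712
15.05 [0.6085 0.2285 0.1722] [[-0.255, 0.967, -0.0], [0.967, 0.255, -0.0], [-0.0, -0.0, -1.0]] F [-0.14  0.43 -0.29] 0.2765266526603063 q [-0.12  0.86 -0.61  1.53  0.57  0.93 -0.65]
xangle 104.78860130934311
```

Request:
send_rows(series=[{"grip": 0.3, "dx": 0, "dy": 1, "dz": 0, "turn": 0}, {"grip": 0.33, "dx": 0, "dy": 1, "dz": 0, "turn": 0}, {"grip": 0.36, "dx": 0, "dy": 0, "dz": 0, "turn": 0}, {"grip": 0.4, "dx": 0, "dy": 0, "dz": 0, "turn": 0}, {"grip": 0.5, "dx": 0, "dy": 0, "dz": 0, "turn": 0}, {"grip": 0.7, "dx": 0, "dy": 0, "dz": 0, "turn": 0}, {"grip": 0.9, "dx": 0, "dy": 0, "dz": 0, "turn": 0}, {"grip": 0.9, "dx": 0, "dy": 0, "dz": 0, "turn": 0}, {"grip": 0.9, "dx": 0, "dy": 0, "dz": 0, "turn": 0}, {"grip": 0.9, "dx": 0, "dy": 0, "dz": 0, "turn": 0}])

```text
clock: 16.05
tool_pos: [0.6106, 0.229, 0.1722]
eef_rot: [0.61, 0.792, -0.0, 0.0]
contact_force: [0.0, 0.2, -0.0]
opening: 0.896
```

```bash
python3 mir.py s6; python3 go.py
```

```text
0.94 [194.2, 190.9, 268.2, 329.3]
0.0 251 [0.5915 0.5937 0.7551] [-0.2662  0.1052]
0.02 375 [0.5953 0.5979 0.6009] [1.000e-04 1.193e-01]
0.04 495 [0.6006 0.6037 0.6123] [0.0011 0.1201]
0.06 540 [0.606  0.6091 0.6179] [0.0017 0.1203]
0.08 572 [0.6115 0.6145 0.6227] [0.0023 0.12  ]
0.1 612 [0.6169 0.6199 0.6284] [0.0016 0.1199]
0.12 592 [0.6223 0.6253 0.6335] [0.0135 0.1198]
0.14 684 [0.6276 0.6307 0.6395] [0.0024 0.1197]
0.16 728 [0.633  0.6361 0.6455] [0.0058 0.1179]
0.18 667 [0.6384 0.642  0.6523] [0.0165 0.108 ]
0.2 231 [0.6437 0.648  0.6554] [0.0359 0.0843]
tilt deg 14.920587953411086 zmax 0.2069468341929025
16.15 [0.6106 0.229  0.1722] [[-0.255, 0.967, 0.0], [0.967, 0.255, -0.0], [-0.0, 0.0, -1.0]] F [0.4  0.72 0.19] 0.8996087773255504 q [-0.12  0.86 -0.61  1.53  0.57  0.94 -0.65]
xangle 104.78208245712118
```

View pics/s6.png

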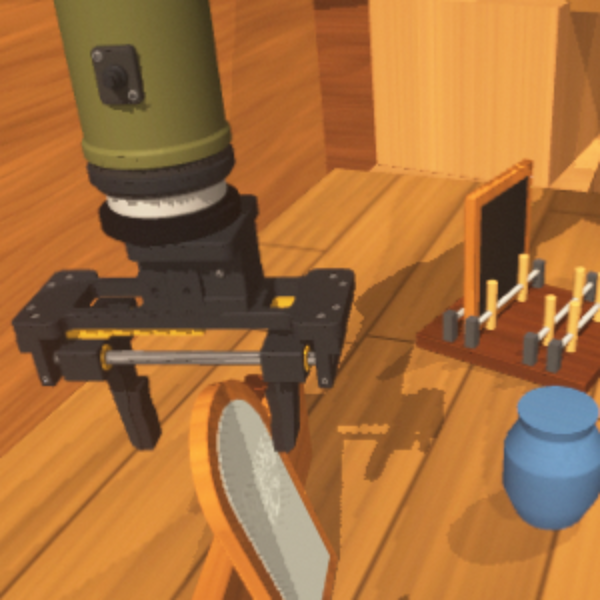

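The mirror leans at 14.9° by itself, with clear space between it and both fingers at about (140,420) and (285,420). Retreating upwards.

Request:
send_rows(series=[{"grip": 0.9, "dx": 0, "dy": 0, "dz": -5, "turn": 0}, {"grip": 0.9, "dx": 0, "dy": 0, "dz": -10, "turn": 0}, {"grip": 0.9, "dx": 0, "dy": 0, "dz": -15, "turn": 0}, {"grip": 0.9, "dx": 0, "dy": 0, "dz": -15, "turn": 0}, {"grip": 0.9, "dx": 0, "dy": 0, "dz": -20, "turn": 0}, {"grip": 0.9, "dx": 0, "dy": 0, "dz": -20, "turn": 0}, {"grip": 0.9, "dx": 0, "dy": 0, "dz": -20, "turn": 0}, {"grip": 0.9, "dx": 0, "dy": 0, "dz": -20, "turn": 0}, {"grip": 0.9, "dx": 0, "dy": 0, "dz": -10, "turn": 0}, {"grip": 0.9, "dx": 0, "dy": 0, "dz": 0, "turn": 0}, {"grip": 0.9, "dx": 0, "dy": 0, "dz": 0, "turn": 0}])

```text
clock: 17.25
tool_pos: [0.6103, 0.2288, 0.307]
eef_rot: [0.61, 0.792, -0.0, 0.0]
contact_force: [-0.7, 1.3, -1.7]
opening: 0.894
```

```bash
python3 mir.py s7; python3 go.py
```

```text
0.94 [194.6, 190.0, 267.0, 326.1]
0.0 196 [0.5916 0.5935 0.5958] [-0.1051  0.1072]
0.02 357 [0.5951 0.598  0.6005] [0.0053 0.1198]
0.04 496 [0.6006 0.6037 0.6114] [0.0031 0.1202]
0.06 523 [0.606  0.609  0.6172] [0.0028 0.1202]
0.08 570 [0.6113 0.6143 0.6225] [0.0036 0.1198]
0.1 605 [0.6167 0.6198 0.6287] [0.0024 0.1201]
0.12 637 [0.6221 0.6251 0.6331] [0.0019 0.1198]
0.14 693 [0.6277 0.6305 0.639 ] [0.0023 0.1197]
0.16 722 [0.633  0.6361 0.6455] [0.0059 0.1177]
0.18 670 [0.6385 0.6419 0.6519] [0.0176 0.1084]
0.2 224 [0.6435 0.6478 0.655 ] [0.0379 0.0862]
tilt deg 14.900127417327738 zmax 0.20717166216695684
17.35 [0.6101 0.2286 0.3061] [[-0.255, 0.967, -0.002], [0.967, 0.255, -0.001], [-0.001, -0.002, -1.0]] F [-0.38  0.57 -1.  ] 0.9025864294449651 q [-0.09  0.73 -0.68  1.37  0.46  1.2  -0.55]
xangle 104.79275866763494
```

View pics/s7.png

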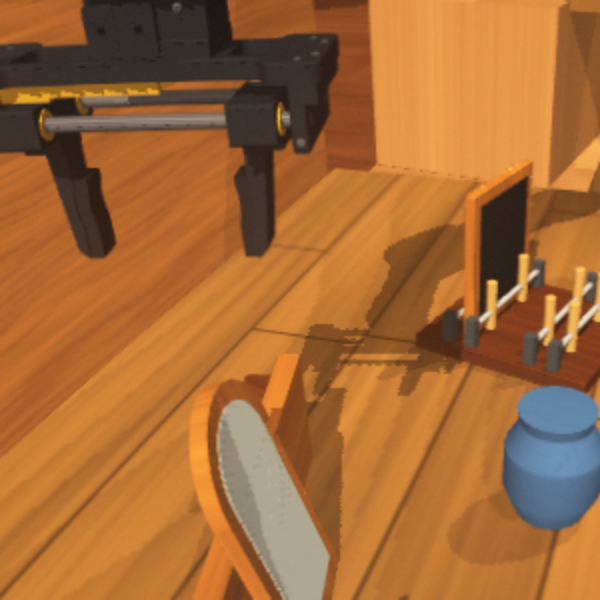

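The mirror stands by itself at 14.9°, leaning against the wall near its middle. The gripper is clear above it and the slate still stands at about (500,240) in the crop. Handing in.

```bash
python3 -c "
from plant import *
print(finish_job())"
```

```text
the job is handed in; nothing more can be done
None
```

The mirror is out of the boot stand and leaning on the low cedar wall, glass facing out. I handed the job in at about 17.4 s.

I gripped it by its top edge, lifted it about 200 mm straight up and carried it over the jar. I set it down gently in front of the wall, with shelf contact seen in the force reading. The gripper could only turn, not tilt. So I opened the fingers to a loose 24 mm gap, eased the top back slowly until the mirror rested on the wall, then opened wide and went straight up.

My last checks, all from the camera:
- **Lean:** it slants back 14.9°, with no change before and after the gripper left.
- **Position:** its middle is within about 2 mm of the wall's middle. It was turned to within about 0.3° of the wall's direction while still held, and I saw no later twist.
- **Foot:** it is on the shelf, about 37 mm before the wall's face.
- **Surroundings:** the slate still stands in its place, and the gripper is well clear of everything.

No check failed or disagreed. I could not measure the contact force between mirror and wall; I take it as contact because the lean matches the 15° given for that foot distance and stayed steady.

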